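Clamp down the hold-down bar of an ink press

TASK

The green hold-down bar across the foot of the ink press is clamped at its far end, but its free end still lacks its U-bolt. Take the U-bolt that hangs on the wooden mould, pass its two legs down astride the bar and through both holes of the bracket under the free end, and let it go fully home, its bow flat on the bar, ready for the nuts. Leave the mould standing, and the balance, the brass weight, the spatula and the spare mould where they are.

Things in the scene. Friction and masses are not known exactly. Their poses are not given: they have to be found in the camera images.
- ubolt: Loose square-bend steel U-bolt, about 0.17 kg, hung legs down astride the mould at the start. Origin: middle of the bow's under face; z up away from the legs, x from leg to leg. Bow 54 (x) x 20 (y) x 8 mm; flat sides, 38 mm apart inside, down to z = -34 mm; then round legs, 8 mm in diameter, at x = -23 and 23 mm, to z = -61 mm, last 2 mm tapered. Same either way round.
- grip (a point): Where to grip the U-bolt: midway between its two flat sides, 6 mm below the bow's under face, axes as the U-bolt. The outer faces are flat, 20 mm wide (y), 54 mm apart (x), from z = +14 down to -28 mm from here. When the U-bolt is home, the bracket's upper face is 29 mm below this point.
- bar_top (a point): On the centre line of the top face of the fixed, level green bar, a 35 x 35 mm square tube, near its free end; z up, y along the bar towards the press, x across. The top face is 70 mm above the bench. The free end is 65 mm away along -y; the press base, 35 mm high, begins 205 mm away along +y; its columns and wheel, 390 mm high, begin 210 mm away along +y.
- deck (a point): Under bar_top, level with the bracket's upper face. Fixed grey bridge bracket, 110 (x) by 80 mm (y), 6 mm thick, 35 mm high, open below; slotted bolted feet to x = 95 mm. Its two 11 mm through holes lie at x = -23 and 23 mm and share one y, unknown: up to 16 mm either way along the bar from here. Look, or feel: legs stood beside the holes keep the bow 26 mm above the bar; over them, it drops flat on it.
- rig: Press, green bar and far clamp, one fixed piece; origin on the bench under bar_top, axes as bar_top. Press: iron bench screw press with handwheel, base 220 x 220 mm centred at x = 80, y = 315 mm. The far end of the bar, at y = 482 mm, carries the same bracket with its U-bolt already fitted (fixed).
- mould: Black-stained wooden ink mould standing loose on the bench, 34 mm (x) by 150 mm (y) by 85 mm high, about 0.5 kg; origin in the middle of its underside. The U-bolt hangs astride it, bow on its top face.
- spare_mould: Bystander: black-stained wooden mould 48 mm (x) by 150 mm (y) by 55 mm high, origin in the middle of its underside.
- weight: Bystander: brass balance weight, 36 mm in diameter, 53 mm high, origin in the middle of its underside.
- spatula: Bystander: spatula 250 mm long with a wooden handle, lying flat along its x axis.
- balance: Bystander: two-pan balance with a blue base 85 mm (x) by 230 mm (y), 300 mm over the pans, 160 mm high, 2.2 kg, origin in the middle of its underside.
There are look-alikes about, which are no part of the job. There is more than one size of the ubolt; the job needs the smaller. What is shaped like the mould but turquoise is not meant.

How it is judged:
On the way:
1. the U-bolt is astride the bar above the bracket, its legs past the bar's top face and not yet home (horizontal distance between ubolt and bar_top below 0.03 m and z of ubolt in the frame of bar_top between 0.008 and 0.05 m), for 0.1 s.
At the end, for the whole second after the job is handed in: U-bolt home over the bar: under face of its bow within 2.5 mm of the bar top, within 4 mm across and 19.5 mm along of bar_top (so both legs are through the holes), upright within 0.07 rad, square to the bar within 0.15 rad, released, at rest; the mould upright within 0.1 rad (z of ubolt in the frame of bar_top between -0.003 and 0.0025 m and x of ubolt in the frame of bar_top between -0.004 and 0.004 m and y of ubolt in the frame of bar_top between -0.0195 and 0.0195 m and angle between ubolt's own z axis and vertical below 0.07 rad and angle between the x axis of ubolt and the x axis of bar_top, either way round below 0.15 rad and linear speed of ubolt below 0.02 m/s and angle between mould's own z axis and vertical below 0.1 rad); the robot touches nothing.
It fails at once if the mould is knocked over (angle between mould's own z axis and vertical above 0.5 rad).
It fails at once if the balance, the brass weight, the spatula or the spare mould is shifted by more than 30 mm (distance of any of balance, weight, spatula, spare_mould from where it was at the start of the episode above 0.03 m).
It also fails if it takes over 67 s, if anything falls off the work surface, if the arm or the gripper's body presses on something with over 40 N, if the wrist force passes 120 N, or if a joint passes its speed limit or range.

ROBOT

A 7-joint arm with a two-finger parallel gripper is mounted at the origin on the work surface. World frame = base frame: x ahead of the robot, y to its left, z up, the work surface at z = 0. Lengths are in m, angles in rad, forces in N, time in s.
With the tool pointing down it reaches from about 0.425 to 0.875 m from the base axis. Payload 4.7 kg.
Tool frame: the origin (TCP) lies at the very end of the fingers, on their centre line; the grasp point (between the pads) lies 19 mm behind it; z points along the fingers, y is the line along which they close (so a half turn about z gives the same grasp; the last joint's range is limited). The gripper opens to 85 mm and grips with 20 to 120 N. Pads are 22 mm wide; open, the fingers measure 114 mm over their backs; the gripper's body (76 mm by 85 mm) begins 54 mm behind the grasp point. The pads swing forward as they close: fully open they stand 13 mm farther back than shut.
Start: joints at [1.134, 0.321, -0.07, 1.45, 0.023, 1.371, -0.057], TCP at [0.283, -0.585, 0.231] pointing down, gripper open.
Joint ranges: [-2.86, 2.86], [-0.3, 2.09], [-1.38, 1.24], [0.06, 2.45], [-1.56, 4.7], [0.09, 2.05], [-2.69, 2.69]. Speed limits (rad/s): [2.57, 2.57, 3.14, 3.14, 3.14, 3.14, 3.14].

INTERFACE

Orientations are given as a 3x3 rotation matrix whose columns are the frame's x, y, z axes.
In Python, from plant import env, grab_frame, calibration, order, finder gives the robot as it stands.
- The arm moves only by the shell command python3 -m pendant 'ROWS' [OPENING] [FORCE]. ROWS is JSON, a list of rows, each a list of 4 numbers: the shift along the tool's x, y, z in m, then the turn about the tool's z in rad. A call has 1 to 12 rows; each row is the pose to reach, as a shift and turn from the pose commanded when the call began, along the tool's axes at that moment; what a row does not reach only later rows make up. A row lasts 1/12 s, in which the tool goes at most 41.7 mm and 7.16 degrees, less where a joint would pass 70% of its speed; a pose out of reach is approached as far as the arm can. A call with a gripper value outside its range is refused whole. OPENING is the finger opening in m, from 0 to 0.0854, set as the call begins (- or left out, the last holds). The fingers move at their own pace and stop on an object; FORCE is the grip in N (left out, the last holds). Time passes only in rows, so rows that repeat a pose let the fingers close. It gives the time, the measured TCP pose, the force, the opening and the grip force at its end, in the units of the state.
- env.observe(): the state, without advancing time (a new reading comes with each control period).
- grab_frame(name): name is "scene" or "top"; returns the picture (384x512x3 uint8, blue, green, red); there is no depth.
- calibration(name): a dict with "intrinsics" (3x3 intrinsics, pixels), "k1" (the pictures are not rectified: a ray, as slopes to the right and down, at radius r is drawn at 1 + k1 r^2 times it, then the intrinsics apply), "R" (3x3) and "t" (3): a world point X has camera coordinates R X + t. Camera axes: x right, y down, z forward; pixel columns grow to the right and rows downward; lengths in m; the calibration is good to about 2 mm. A picture is of the moment at which its call begins. calibration takes no time and is no camera call.
- order.job_done(): hands the job in; it is judged then, once.
Trained networks look in the newest picture that a camera, given by its name, has taken for a name from the list of things; names that differ only in an ending like _2 or _b are one class to them, and where a whole thing is asked for, a point or a joint stands for the part that bears it (a point fixed in the world has none). Each returns a list of dicts, best first, with "confidence" (0 to 1); they miss things now and then, are a little off and sometimes report something else, mostly with a low value. They report only what shows in the picture. A call takes as long as a camera call. They do not tell look-alikes from the thing itself.
- finder.spot_in(query, camera): "centre" ([column, row] in pixels, amid what is visible of it).
The state is a dict: "t": time; "joint_positions": joint angles; "dq": joint speeds; "joint_torque": joint torques, N m; "tcp_pos": TCP position; "ee_rot": TCP orientation; "contact_force": force on the tool from outside, world axes, zero at the start; "ft_torque": the same for the moment, N m; "finger_gap": finger opening in m; "finger_force": force on a finger pad.
Only numpy, scipy, OpenCV 4.12 (cv2) and the standard library are available. Lean on these libraries where they do the work, as an engineer would, in place of code of your own. Each camera call takes 0.05 s, during which the arm holds its last target. There are 200 camera calls.

## Working session

There is one attempt and no reset: what is moved stays moved. The work goes in short steps, Python scripts to look and compute and a shell command to move; the robot and the scene stay as the last step left them, time stands still between calls to the robot, and variables do not carry over. Pictures are saved under pics/ and viewed, at most 10 in all, crops included, and the job is handed in when it is done.

```bash
mkdir -p pics; ls; cat > h.py <<'E'
import numpy as np, cv2
from plant import env, grab_frame, calibration, order, finder
def ray(name,px):
    c=calibration(name);K=np.array(c["intrinsics"]);R=np.array(c["R"]);t=np.array(c["t"])
    d=cv2.undistortPoints(np.array([[px]],float),K,np.array([c["k1"],0,0,0,0.]))[0,0]
    return -R.T@t, R.T@np.array([d[0],d[1],1])
def at_z(name,px,z):
    o,d=ray(name,px); return o+d*(z-o[2])/d[2]
def proj(name,X):
    c=calibration(name);K=np.array(c["intrinsics"]);R=np.array(c["R"]);t=np.array(c["t"])
    return cv2.projectPoints(np.array(X,float).reshape(-1,1,3),cv2.Rodrigues(R)[0],t,K,np.array([c["k1"],0,0,0,0.]))[0][:,0]
E
python3 - <<'E'
from h import *
for n in("scene","top"):
    im=grab_frame(n); cv2.imwrite(f"pics/{n}0.png",im)
    c=calibration(n); print(n,(-np.array(c["R"]).T@np.array(c["t"])).round(3),np.array(c["R"])[2].round(2))
    for q,z in(("ubolt",.085),("grip",.08),("bar_top",.07),("deck",.035),("mould",.05),("spare_mould",.05),("rig",.1)):
        print(q,[(np.round(r["centre"],1).tolist(),round(r["confidence"],2),at_z(n,r["centre"],z)[:2].round(3).tolist()) for r in finder.spot_in(q,n)[:5]])
print(env.observe()["t"],env.observe()["ee_rot"])
E
```

```text
pics
scene [ 1.047 -0.013  0.873] [-0.57 -0.08 -0.82]
ubolt [([178.3, 173.0], 0.85, [0.505, -0.271]), ([212.2, 135.0], 0.67, [0.384, -0.222]), ([171.2, 176.1], 0.32, [0.516, -0.285])]
grip [([209.7, 136.1], 0.89, [0.384, -0.229]), ([176.5, 170.3], 0.55, [0.495, -0.279])]
bar_top [([456.2, 248.2], 0.56, [0.581, 0.324]), ([170.7, 173.0], 0.21, [0.498, -0.293])]
deck [([457.6, 245.1], 0.64, [0.553, 0.343])]
mould [([179.1, 176.9], 0.75, [0.491, -0.278]), ([367.1, 175.9], 0.72, [0.414, 0.148]), ([173.6, 105.3], 0.61, [0.272, -0.352])]
spare_mould [([367.3, 171.2], 0.57, [0.401, 0.149])]
rig [([458.7, 244.2], 0.61, [0.588, 0.317])]
top [ 0.357 -0.126  0.901] [ 0.17 -0.   -0.99]
ubolt [([296.3, 242.9], 0.93, [0.362, -0.227]), ([314.9, 191.1], 0.57, [0.483, -0.276])]
grip [([313.8, 192.5], 0.72, [0.48, -0.274]), ([294.7, 242.0], 0.72, [0.364, -0.224]), ([54.7, 145.7], 0.72, [0.609, 0.364])]
bar_top [([51.3, 146.6], 0.6, [0.61, 0.378])]
deck [([51.0, 145.1], 0.57, [0.624, 0.401])]
mould [([348.1, 282.6], 0.81, [0.266, -0.352]), ([324.4, 194.0], 0.75, [0.481, -0.305])]
spare_mould [([142.0, 229.8], 0.71, [0.4, 0.145])]
rig [([53.9, 147.0], 0.86, [0.599, 0.353]), ([324.9, 195.0], 0.23, [0.471, -0.296]), ([207.1, 265.7], 0.15, [0.314, -0.022])]
0.8 [[ 9.00100679e-01  4.35681955e-01  3.12631492e-05]
 [ 4.35681955e-01 -9.00100668e-01 -1.46159630e-04]
 [-3.55391319e-05  1.45179172e-04 -9.99999989e-01]]
```

```bash
python3 -c "
import cv2
a=cv2.imread('pics/scene0.png');b=cv2.imread('pics/top0.png')
cv2.imwrite('pics/s0b.png',cv2.resize(a,(800,600)));cv2.imwrite('pics/t0b.png',cv2.resize(b,(800,600)))"
```

```text
(no output)
```

View pics/s0b.png

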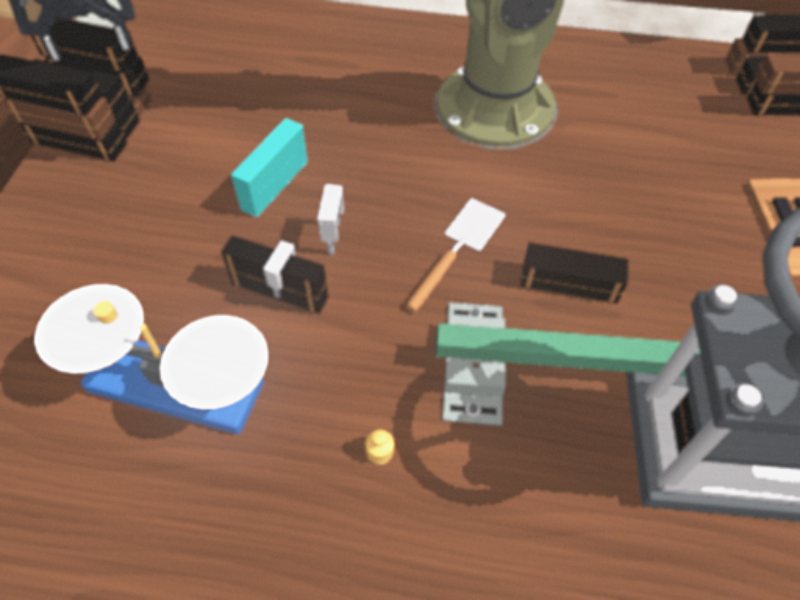

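View pics/t0b.png

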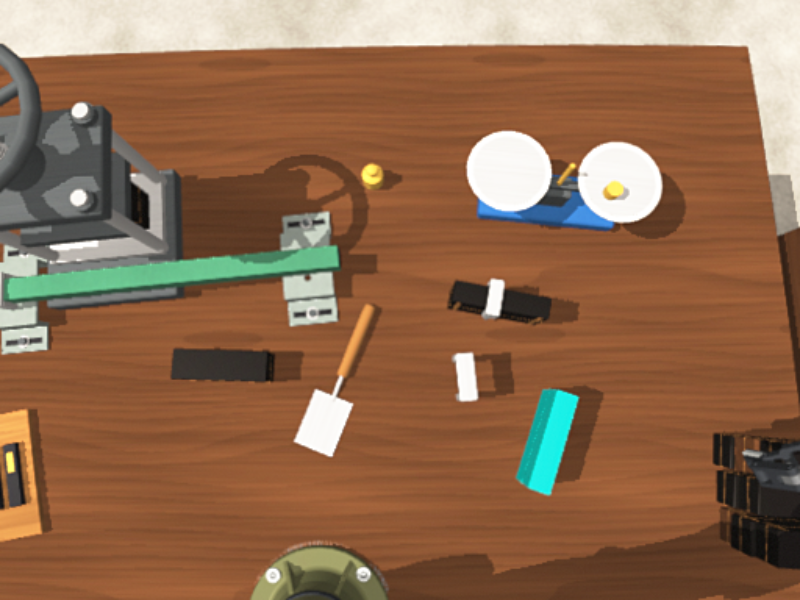

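The scene and top pictures show two look-alike U-bolts. One is astride the black mould (scene 178,170; top 316,191). The other is a loose standing one (scene 212,135; top 298,241), which sits on no mould and is the larger. For the mould there is the black block carrying the bolt (top 320,193), the turquoise block (top 350,283) and the spare (top 142,233). I choose the bolt on the black mould, and the free end of the bar is at top (215,165).

```bash
python3 -c "
import cv2,numpy as np
a=cv2.imread('pics/scene0.png');b=cv2.imread('pics/top0.png')
f=lambda im,x,y,w,h:cv2.resize(im[y:y+h,x:x+w],(400,300),interpolation=cv2.INTER_CUBIC)
cv2.imwrite('pics/crop0.png',np.vstack([np.hstack([f(b,276,165,80,60),f(a,136,136,80,60)]),np.hstack([f(b,160,130,80,60),f(a,264,186,80,60)])]))"
```

```text
(no output)
```

View pics/crop0.png

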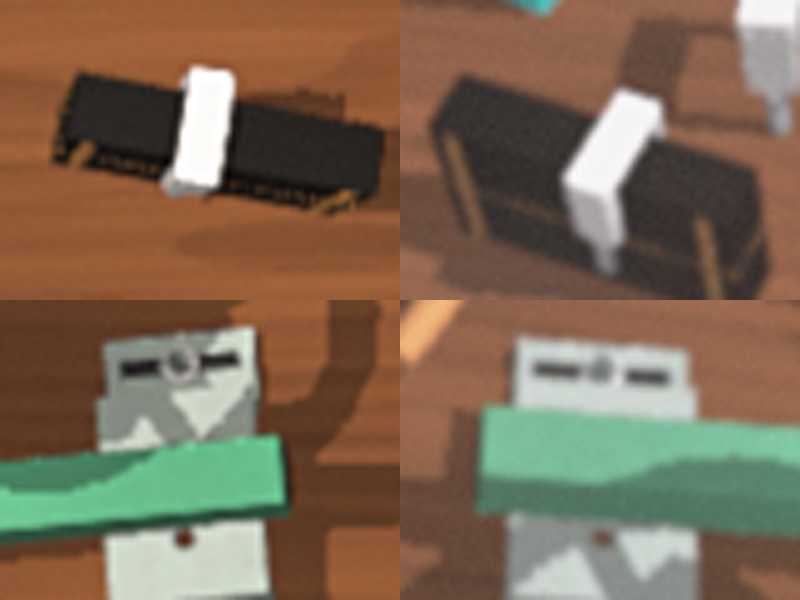

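Close crop: the chosen bolt is astride the black mould, with its bow at top-crop (205,128). One bracket hole shows in each view, at top px (196.4,177.4) and scene px (303.8,233.2), on opposite sides of the bar.

```bash
python3 - <<'E'
from h import *
P=lambda cam,off,pts,z:np.array([at_z(cam,[(p[0]+.5)/5-.5+off[0],(p[1]+.5)/5-.5+off[1]],z)[:2] for p in pts])
a=P("top",(276,165),[(192,68),(234,72),(222,188),(177,180)],.093)
b=P("scene",(136,136),[(222,90),(264,103),(206,192),(164,178)],.093)
for q in(a,b):
    d=(q[0]+q[1]-q[2]-q[3])/2; print("bow",q.mean(0).round(4),"len",np.linalg.norm(d).round(4),"wid",np.linalg.norm(q[0]+q[3]-q[1]-q[2])/2,"ang",np.degrees(np.arctan2(d[1],d[0])).round(1))
print("mould top(long edge) top",P("top",(276,165),[(82,72),(383,127)],.085).round(4))
print("mould scene",P("scene",(136,136),[(60,77),(355,170)],.085).round(4))
print("bar T end",P("top",(160,130),[(280,136),(287,202),(0,163),(0,230)],.07).round(4))
print("bar S end",P("scene",(264,186),[(83,107),(80,182),(400,130),(400,205)],.07).round(4))
h1=P("top",(160,130),[(184,239)],.035)[0];h2=P("scene",(264,186),[(201,238)],.035)[0]
d=h2-h1;print("holes",h1,h2,np.linalg.norm(d),"mid",(h1+h2)/2,np.degrees(np.arctan2(d[1],d[0])))
print("bracket T",P("top",(160,130),[(97,100),(256,85)],.035).round(4))
E
```

```text
bow [ 0.4845 -0.2789] len 0.0551 wid 0.0207064552476699 ang -9.4
bow [ 0.4854 -0.2753] len 0.0539 wid 0.0207140022080625 ang 166.9
mould top(long edge) top [[ 0.5132 -0.222 ]
 [ 0.4841 -0.3651]]
mould scene [[ 0.4566 -0.3567]
 [ 0.4852 -0.2121]]
bar T end [[ 0.5749 -0.0374]
 [ 0.5416 -0.0409]
 [ 0.5637  0.1009]
 [ 0.53    0.0999]]
bar S end [[ 0.545  -0.0375]
 [ 0.5819 -0.0338]
 [ 0.5333  0.0973]
 [ 0.57    0.0992]]
holes [0.53098142 0.01516701] [0.5802065  0.02042318] 0.049504899785010194 mid [0.55559396 0.01779509] 6.094851851115119
bracket T [[ 0.605   0.0611]
 [ 0.6115 -0.0212]]
```

```bash
cat >> h.py <<'E'
def go(p,ang):
    "shift in tool axes, turn about tool z, to reach world p with tool y at ang deg (mod 180)"
    s=env.observe();R=np.array(s["ee_rot"]);v=R.T@(np.array(p)-s["tcp_pos"])
    y=np.degrees(np.arctan2(R[1,1],R[0,1]));d=(ang-y+90)%180-90
    print("t",s["t"],"tcp",np.round(s["tcp_pos"],4),"yang",round(y,2),"shift",v.round(4),"turn",round(-np.radians(d),4),"q7",round(s["joint_positions"][6],2),"F",np.round(s["contact_force"],1),"gap",s["finger_gap"])
E
python3 - <<'E'
from h import *
print(at_z("top",(325,110),.16),at_z("top",(352,110),.16),at_z("scene",(137.6,231.7),.16))
go((.485,-.277,.231),-11.3)
E
```

```text
[ 0.65631545 -0.29365162  0.16      ] [ 0.65562633 -0.35505117  0.16      ] [ 0.69797989 -0.28433784  0.16      ]
t 0.8 tcp [ 0.2832 -0.5851  0.2314] yang -64.17 shift [ 3.159e-01 -1.894e-01  3.000e-04] turn -0.9228 q7 -0.06 F [-0.4 -0.2  0.6] gap 0.08552253611290599
```

```bash
python3 -m pendant '[[0.03,-0.018,0,-0.09],[0.06,-0.036,0,-0.18],[0.09,-0.054,0,-0.27],[0.12,-0.072,0,-0.36],[0.15,-0.09,0,-0.45],[0.18,-0.108,0,-0.54],[0.21,-0.126,0,-0.63],[0.24,-0.144,0,-0.72],[0.27,-0.162,0,-0.8],[0.3,-0.18,0,-0.88],[0.316,-0.189,0,-0.923],[0.316,-0.189,0,-0.923]]' 0.085; python3 -c "
from h import *
go((.485,-.277,.060),-11.3)"
```

```text
t: 1.8
tcp_pos: [0.4884, -0.272, 0.2318]
ee_rot: [[0.186, 0.983, 0.002], [0.983, -0.186, 0.002], [0.002, 0.002, -1.0]]
contact_force: [0.6, 0.2, 1.2]
finger_gap: 0.085
finger_force: 0.0
t 1.8 tcp [ 0.4884 -0.272   0.2318] yang -10.73 shift [-0.0059 -0.0027  0.1717] turn 0.0099 q7 0.23 F [0.6 0.2 1.2] gap 0.08495850948799316
```

```bash
python3 -m pendant '[[0,0,0,0],[-0.006,-0.003,0.03,0.01],[-0.006,-0.003,0.06,0.01],[-0.006,-0.003,0.09,0.01],[-0.006,-0.003,0.115,0.01],[-0.006,-0.003,0.135,0.01],[-0.006,-0.003,0.135,0.01]]' 0.085; python3 - <<'E'
from h import *
go((.485,-.277,.059),-11.3)
a,b=grab_frame("top"),grab_frame("scene")
f=lambda im,x,y,w,h:cv2.resize(im[y:y+h,x:x+w],(400,300),interpolation=cv2.INTER_CUBIC)
cv2.imwrite('pics/c1.png',np.hstack([f(a,260,150,120,90),f(b,120,116,120,90)]))
E
```

```text
t: 2.38
tcp_pos: [0.4766, -0.2836, 0.0916]
ee_rot: [[0.21, 0.978, -0.008], [0.978, -0.21, 0.004], [0.002, -0.009, -1.0]]
contact_force: [-1.5, -0.3, -0.1]
finger_gap: 0.0851
finger_force: 0.0
t 2.3833 tcp [ 0.4766 -0.2836  0.0916] yang -12.11 shift [0.0082 0.0071 0.0325] turn -0.0142 q7 0.19 F [-1.5 -0.3 -0.1] gap 0.08508579101887374
```

View pics/c1.png

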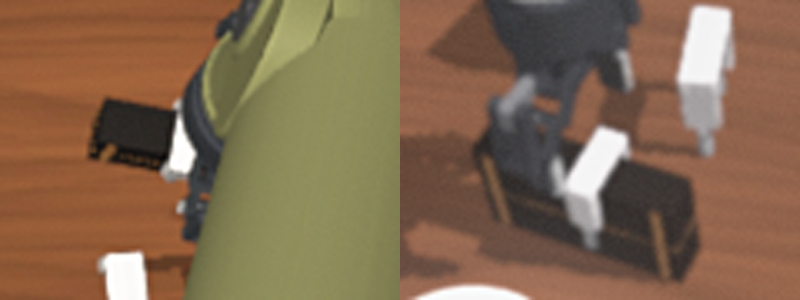

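The scene crop shows the near finger (about crop 555,175) sitting left of the bolt's flat side (585,205), so the tool looks several mm off towards -y. I'll check that against the readings.

```bash
python3 -m pendant '[[0,0,0,0],[0,0,0,0],[0,0,0,0]]'; python3 - <<'E'
from h import *
go((.485,-.277,.059),-11.3)
s=env.observe();R=np.array(s["ee_rot"]);p=np.array(s["tcp_pos"])
pts=[p+R@[0,k*.0425,0] for k in(1,-1)]+[p+R@[0,k*.0425,-.04] for k in(1,-1)]
q=proj("scene",pts); print(((q-[120,116])*400/120+[400,0]).round(0))
b=grab_frame("scene");cv2.imwrite('pics/c2.png',cv2.resize(b[106:196,110:230],(800,600),interpolation=cv2.INTER_CUBIC))
q2=(proj("scene",pts)-[110,106])*800/120;print(q2.round(0))
E
```

```text
t: 2.73
tcp_pos: [0.482, -0.2835, 0.098]
ee_rot: [[0.206, 0.979, 0.002], [0.979, -0.206, -0.002], [-0.001, 0.003, -1.0]]
contact_force: [0.7, 0.1, 0.2]
finger_gap: 0.0849
finger_force: 0.0
t 2.7333 tcp [ 0.482  -0.2835  0.098 ] yang -11.89 shift [0.007  0.0015 0.039 ] turn -0.0104 q7 0.19 F [0.7 0.1 0.2] gap 0.08490598353847065
[[553. 196.]
 [612. 103.]
 [543. 159.]
 [605.  64.]]
[[372. 459.]
 [491. 272.]
 [352. 384.]
 [476. 194.]]
```

View pics/c2.png

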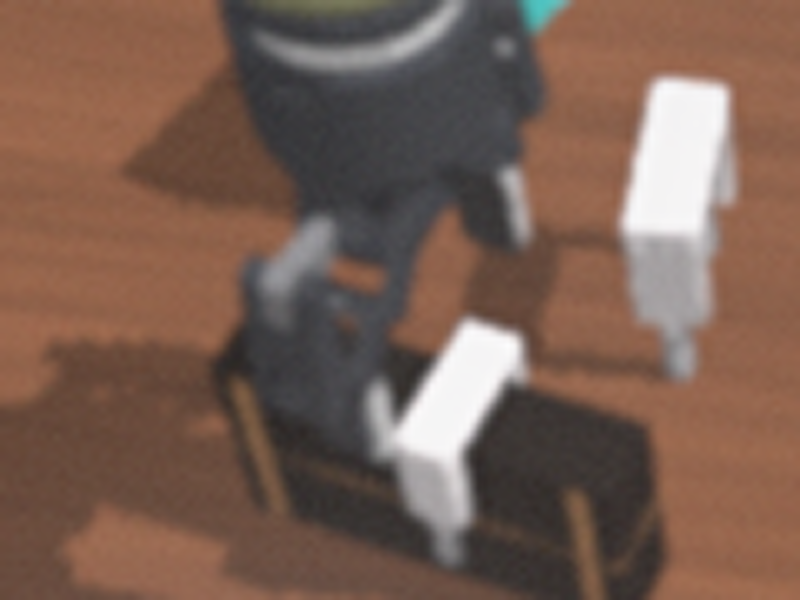

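The settled pose projects to (372,459), which matches the picture: the finger is about 7 mm towards -y from the bolt. I'll correct that, descend and grip.

```bash
python3 -m pendant '[[0.004,0.001,0,-0.01],[0.007,0.002,0.005,-0.01],[0.007,0.002,0.015,-0.01],[0.007,0.002,0.025,-0.01],[0.007,0.002,0.034,-0.01],[0.007,0.002,0.039,-0.01],[0.007,0.002,0.039,-0.01],[0.007,0.002,0.039,-0.01],[0.007,0.002,0.039,-0.01]]' 0.085; python3 -m pendant '[[0,0,0,0],[0,0,0,0],[0,0,0,0],[0,0,0,0],[0,0,0,0],[0,0,0,0],[0,0,0,0],[0,0,0,0]]' 0.045 50; python3 -c "
from h import *
go((.485,-.277,.160),-11.3)"
```

```text
t: 3.53
tcp_pos: [0.4848, -0.2763, 0.0575]
ee_rot: [[0.196, 0.981, 0.0], [0.981, -0.196, -0.0], [-0.0, 0.0, -1.0]]
contact_force: [-0.0, 0.3, 0.6]
finger_gap: 0.085
finger_force: 0.0
t: 4.2
tcp_pos: [0.485, -0.2763, 0.0578]
ee_rot: [[0.196, 0.981, 0.001], [0.981, -0.196, -0.001], [-0.0, 0.001, -1.0]]
contact_force: [1.1, 0.7, 2.7]
finger_gap: 0.0536
finger_force: 53.2
t 4.2 tcp [ 0.485  -0.2763  0.0578] yang -11.28 shift [-0.0007  0.0002 -0.1022] turn 0.0003 q7 0.17 F [1.1 0.7 2.7] gap 0.05364260797063965
```

Gripped (gap 53.6 mm). The bow's under face is 27 mm above the TCP. I'll lift it straight up.

```bash
python3 -m pendant '[[0,0,-0.005,0],[0,0,-0.015,0],[0,0,-0.03,0],[0,0,-0.05,0],[0,0,-0.07,0],[0,0,-0.09,0],[0,0,-0.105,0],[0,0,-0.12,0],[0,0,-0.12,0],[0,0,-0.12,0],[0,0,-0.12,0]]'; python3 -c "
from h import *
go((.556,.018,.178),5.2)"
```

```text
t: 5.12
tcp_pos: [0.4836, -0.2758, 0.1763]
ee_rot: [[0.196, 0.981, -0.002], [0.981, -0.196, 0.001], [0.0, -0.002, -1.0]]
contact_force: [-0.4, -0.0, -1.9]
finger_gap: 0.0532
finger_force: 53.5
t 5.1167 tcp [ 0.4836 -0.2758  0.1763] yang -11.29 shift [ 0.3023  0.0134 -0.0016] turn -0.2879 q7 0.21 F [-0.4 -0.  -1.9] gap 0.053218123809505954
```

```bash
python3 -m pendant '[[0.012,0,0,-0.01],[0.035,0.001,0,-0.03],[0.065,0.002,0,-0.06],[0.1,0.004,0,-0.1],[0.135,0.006,0,-0.13],[0.17,0.008,0,-0.16],[0.205,0.009,0,-0.2],[0.24,0.01,0,-0.23],[0.27,0.012,0,-0.26],[0.29,0.013,0,-0.28],[0.302,0.013,0,-0.288],[0.302,0.013,0,-0.288]]';python3 -m pendant '[[0,0,0,0],[0,0,0,0],[0,0,0,0],[0,0,0,0]]'; python3 - <<'E'
from h import *
go((.556,.018,.090),5.2)
a,b=grab_frame("top"),grab_frame("scene")
f=lambda im,x,y,w,h:cv2.resize(im[y:y+h,x:x+w],(400,300),interpolation=cv2.INTER_CUBIC)
cv2.imwrite('pics/c3.png',np.vstack([np.hstack([f(a,140,120,120,90),f(b,244,150,120,90)]),np.hstack([f(a,260,150,120,90),f(b,120,116,120,90)])]))
E
```

```text
t: 6.12
tcp_pos: [0.5557, 0.0232, 0.1769]
ee_rot: [[-0.099, 0.995, -0.001], [0.995, 0.099, 0.002], [0.002, -0.001, -1.0]]
contact_force: [0.1, 0.5, -2.4]
finger_gap: 0.0534
finger_force: 53.5
t: 6.45
tcp_pos: [0.5562, 0.0156, 0.1771]
ee_rot: [[-0.088, 0.996, -0.0], [0.996, 0.088, -0.001], [-0.001, -0.0, -1.0]]
contact_force: [-0.0, -0.2, -2.1]
finger_gap: 0.0534
finger_force: 53.5
t 6.45 tcp [0.5562 0.0156 0.1771] yang 5.04 shift [0.0025 0.0001 0.0871] turn -0.0028 q7 -0.09 F [-0.  -0.2 -2.1] gap 0.05341889517540898
```

View pics/c3.png

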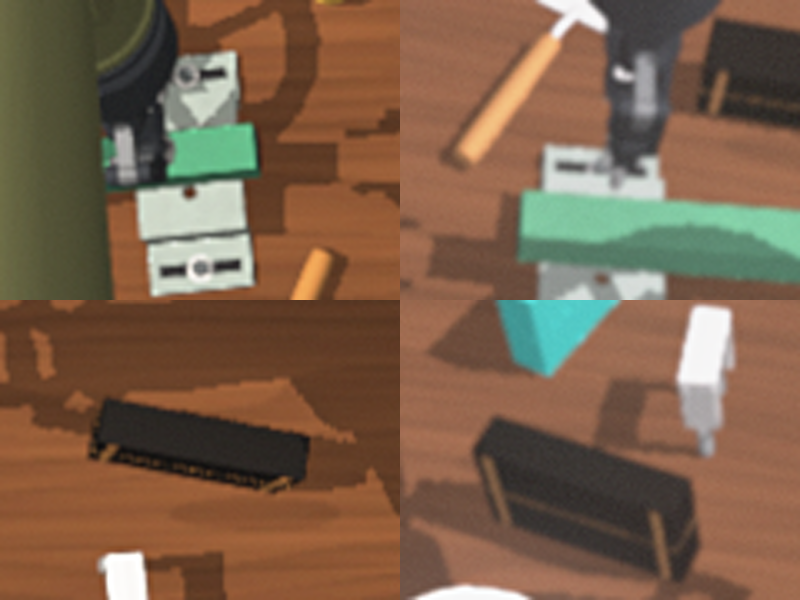

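The bolt is held above the bracket and the mould still stands. I'll descend until the leg tips are just above the bar top (TCP about 0.108).

```bash
python3 -m pendant '[[0.001,0,0.01,0],[0.002,0,0.025,0],[0.002,0,0.04,0],[0.002,0,0.055,0],[0.002,0,0.066,0],[0.002,0,0.066,0],[0.002,0,0.066,0],[0.002,0,0.066,0]]'; python3 -m pendant '[[0,0,0.003,0],[0,0,0.006,0],[0,0,0.009,0],[0,0,0.012,0],[0,0,0.015,0],[0,0,0.018,0],[0,0,0.018,0],[0,0,0.018,0]]'; python3 -c "
from h import *
go((.556,.018,.070),5.2)"
```

```text
t: 7.22
tcp_pos: [0.5568, 0.0196, 0.1119]
ee_rot: [[-0.091, 0.996, 0.001], [0.996, 0.091, 0.0], [-0.0, 0.001, -1.0]]
contact_force: [0.5, 0.2, -2.6]
finger_gap: 0.0533
finger_force: 53.5
t: 7.88
tcp_pos: [0.556, 0.0195, 0.093]
ee_rot: [[-0.091, 0.996, -0.001], [0.996, 0.091, 0.0], [0.0, -0.001, -1.0]]
contact_force: [0.3, 0.1, -2.6]
finger_gap: 0.0533
finger_force: 53.5
t 7.8833 tcp [0.556  0.0195 0.093 ] yang 5.22 shift [-0.0015 -0.0001  0.023 ] turn 0.0004 q7 -0.14 F [ 0.3  0.1 -2.6] gap 0.05326525998468951
```

No contact, so the legs are astride the bar. Continuing down to just above the deck.

```bash
python3 -m pendant '[[-0.001,0,0.003,0],[-0.0015,0,0.007,0],[-0.0015,0,0.011,0],[-0.0015,0,0.015,0],[-0.0015,0,0.019,0],[-0.0015,0,0.019,0],[-0.0015,0,0.019,0]]'; python3 -m pendant '[[0,0,0.001,0],[0,0,0.002,0],[0,0,0.003,0],[0,0,0.004,0],[0,0,0.005,0],[0,0,0.006,0],[0,0,0.007,0],[0,0,0.008,0],[0,0,0.008,0]]'; python3 -c "
from h import *
go((.556,.018,.064),5.2)"
```

```text
t: 8.47
tcp_pos: [0.556, 0.018, 0.0738]
ee_rot: [[-0.091, 0.996, -0.001], [0.996, 0.091, 0.0], [0.0, -0.001, -1.0]]
contact_force: [-0.3, -0.3, -2.5]
finger_gap: 0.0532
finger_force: 53.5
t: 9.22
tcp_pos: [0.5562, 0.0179, 0.066]
ee_rot: [[-0.091, 0.996, -0.0], [0.996, 0.091, -0.0], [-0.0, -0.0, -1.0]]
contact_force: [0.8, -0.3, -2.1]
finger_gap: 0.0534
finger_force: 53.5
t 9.2167 tcp [0.5562 0.0179 0.066 ] yang 5.21 shift [ 0.0001 -0.0002  0.002 ] turn 0.0003 q7 -0.16 F [ 0.8 -0.3 -2.1] gap 0.05338278010036105
```

```bash
python3 -m pendant '[[0,0,0.0015,0],[0,0,0.003,0],[0,0,0.0045,0],[0,0,0.006,0],[0,0,0.006,0]]'; python3 -c "
from h import *
go((.556,.018,.0428),5.2)"
```

```text
t: 9.63
tcp_pos: [0.556, 0.0179, 0.0598]
ee_rot: [[-0.091, 0.996, -0.001], [0.996, 0.091, -0.0], [0.0, -0.001, -1.0]]
contact_force: [-0.6, 0.4, -2.3]
finger_gap: 0.0532
finger_force: 53.5
t 9.6333 tcp [0.556  0.0179 0.0598] yang 5.22 shift [ 0.0001 -0.      0.017 ] turn 0.0003 q7 -0.16 F [-0.6  0.4 -2.3] gap 0.05315330365877539
```

The legs are in the holes and there is still no contact. Lowering nearly home, then touching.

```bash
python3 -m pendant '[[0,0,0.003,0],[0,0,0.006,0],[0,0,0.009,0],[0,0,0.012,0],[0,0,0.0145,0],[0,0,0.0145,0],[0,0,0.0145,0]]'; python3 -m pendant '[[0,0,0.0007,0],[0,0,0.0014,0],[0,0,0.002,0],[0,0,0.002,0]]'; python3 -c "
from h import *
go((.556,.018,.0428),5.2)"
```

```text
t: 10.22
tcp_pos: [0.5562, 0.018, 0.0455]
ee_rot: [[-0.091, 0.996, -0.001], [0.996, 0.091, 0.0], [0.0, -0.001, -1.0]]
contact_force: [0.5, 0.1, -2.6]
finger_gap: 0.0536
finger_force: 53.5
t: 10.55
tcp_pos: [0.5563, 0.0179, 0.0437]
ee_rot: [[-0.091, 0.996, -0.0], [0.996, 0.091, -0.0], [-0.0, -0.0, -1.0]]
contact_force: [0.1, 0.4, -2.3]
finger_gap: 0.0534
finger_force: 53.5
t 10.55 tcp [0.5563 0.0179 0.0437] yang 5.21 shift [ 0.0001 -0.0003  0.0009] turn 0.0002 q7 -0.17 F [ 0.1  0.4 -2.3] gap 0.05337046358235053
```

```bash
python3 -m pendant '[[0,0,0.0004,0],[0,0,0.0008,0],[0,0,0.0011,0],[0,0,0.0011,0]]'; python3 -m pendant '[[0,0,0,0],[0,0,0,0],[0,0,0,0],[0,0,0,0],[0,0,0,0],[0,0,0,0],[0,0,0,0],[0,0,0,0]]' 0.08
```

```text
t: 10.88
tcp_pos: [0.5564, 0.0179, 0.0428]
ee_rot: [[-0.091, 0.996, 0.0], [0.996, 0.091, -0.0], [-0.0, 0.0, -1.0]]
contact_force: [-1.2, -0.9, -1.2]
finger_gap: 0.0531
finger_force: 53.8
t: 11.55
tcp_pos: [0.5564, 0.0179, 0.0427]
ee_rot: [[-0.091, 0.996, 0.0], [0.996, 0.091, -0.0], [-0.0, 0.0, -1.0]]
contact_force: [0.1, 0.5, 0.1]
finger_gap: 0.0799
finger_force: 0.0
```

Released. Now up, then back towards the robot to clear the view.

```bash
python3 -m pendant '[[0,0,-0.005,0],[0,0,-0.02,0],[0,0,-0.04,0],[0,0,-0.065,0],[0,0,-0.095,0],[0,0,-0.125,0],[0,0,-0.155,0],[-0.01,0,-0.17,0],[-0.03,-0.01,-0.18,0],[-0.055,-0.02,-0.18,0],[-0.08,-0.03,-0.18,0],[-0.1,-0.035,-0.18,0]]'; python3 -m pendant '[[0,0,0,0],[0,0,0,0],[0,0,0,0],[0,0,0,0]]'; python3 - <<'E'
from h import *
a,b=grab_frame("top"),grab_frame("scene")
f=lambda im,x,y,w,h:cv2.resize(im[y:y+h,x:x+w],(400,300),interpolation=cv2.INTER_CUBIC)
cv2.imwrite('pics/c4.png',np.vstack([np.hstack([f(a,140,120,120,90),f(b,244,150,120,90)]),np.hstack([cv2.resize(a,(400,300)),cv2.resize(b,(400,300))])]))
E
```

```text
t: 12.55
tcp_pos: [0.5297, -0.0869, 0.2235]
ee_rot: [[-0.09, 0.996, 0.0], [0.996, 0.09, -0.002], [-0.002, 0.0, -1.0]]
contact_force: [0.7, -0.7, -0.0]
finger_gap: 0.0803
finger_force: 0.0
t: 12.88
tcp_pos: [0.5308, -0.0832, 0.2229]
ee_rot: [[-0.093, 0.996, 0.0], [0.996, 0.093, 0.0], [0.0, 0.0, -1.0]]
contact_force: [0.8, 0.9, 1.0]
finger_gap: 0.0804
finger_force: 0.0
```

View pics/c4.png

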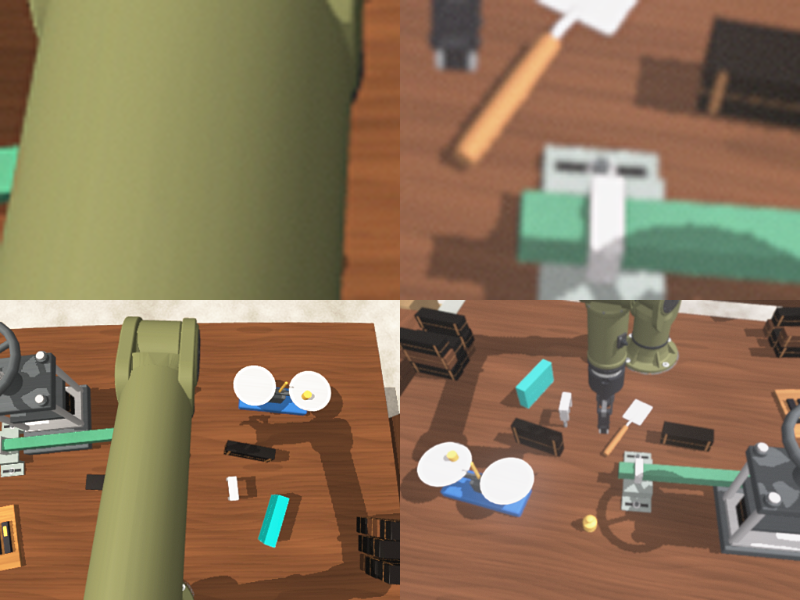

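The scene view shows the bow lying flat across the bar (crop about 607,215) with its legs in the bracket. The mould is standing, the bystanders are unmoved and the arm is clear, so I'm handing in.

```bash
python3 -c "
from plant import order
print(order.job_done())"
```

```text
the job is handed in; nothing more can be done
None
```

The U-bolt is home astride the free end of the bar, with both legs through the bracket holes and released. In the last picture the mould stands and nothing else looks moved; I handed the job in at about 13 s, and no verdict came back.

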